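# Full or empty: sort the slide box by its weight

## Task

The closed slide box on the front of the worktop is either full of steel reference slides (about half a kilogram) or empty (about 100 g), and it cannot be opened to see. Lift it a few centimetres, just clear of the worktop where it stands, hold it still for about a second and judge its weight; then set it down flat in the square tray if it is full, or flat in the round tray if it is empty, and let go.

Things in the scene. Friction and masses are not known exactly. Their poses are not given: they have to be found in the camera images.
- slide_box: flat closed dark blue box, 57 (its x) x 87 (its y) x 32 mm high, near the front edge of the worktop; origin: centre of its underside, z up. The lid is fixed. Grasp across the 57 mm side, fingers closing along its x. 430 to 540 g if full, 55 to 110 g if empty: this changes from start to start and does not show. The pale, smaller box farther left, before the analyser, is a bystander
- square_tray: square dark steel tray, 150 by 150 mm, fixed to the worktop, with a rim 8 mm above the worktop and 4 mm thick; floor 4 mm above the worktop. For the full box. Origin at the centre of its underside, x and y along its sides
- round_tray: round dark steel tray, 156 mm across, fixed to the worktop, with a rim 8 mm above the worktop and 4 mm thick; floor 4 mm above the worktop. For the empty box. Origin at the centre of its underside. The two trays stand side by side behind the slide box and may have changed places

How it is judged:
By the outcome, as a careful person would: the job done as asked, in the order asked, and still so for the second after the job is handed in, with the robot touching nothing.
It also fails if it takes over 40 s, if anything falls off the work surface, if the arm or the gripper's body presses on something with over 40 N, if the wrist force passes 120 N, or if a joint passes its speed limit or range.

## Robot

A 6-joint arm with a two-finger parallel gripper is mounted at the origin on a cart in front of the work surface, level with it; the furniture and walls round the work are solid. World frame = base frame: x ahead of the robot, y to its left, z up, the work surface at z = 0. Lengths are in m, angles in degrees, forces in N, time in s.
With the tool pointing down it reaches from about 0.35 to 0.95 m from the base axis. Payload 17.4 kg.
Tool frame: the origin (TCP) lies midway between the tips of the shut fingers; the grasp point (between the pads) lies 19 mm behind it; z points along the fingers, y is the direction in which the jaws open and shut (so a half turn about z gives the same grasp; the last joint's range is limited). The gripper opens to 93 mm and grips with 3 to 60 N. Pads are 15 mm wide; open, the fingers measure 128 mm over their backs; the gripper's body (75 mm by 188 mm) begins 65 mm behind the grasp point.
Start: joints at [68.537, 6.646, 82.598, -0, 90.757, -2.166], TCP at [0.223, 0.637, 0.219] pointing down, gripper open.
Joint ranges: [-162.19, 162.19], [-47.58, 125.68], [4.15, 143.07], [-65.23, 245.23], [0.69, 171.88], [-170.13, 170.13]. Speed limits (degrees/s): [108.29, 108.29, 127.2, 180, 180, 180].

## Interface

Orientations are given as [roll, pitch, yaw] about the fixed x, y, z axes, in that order (R = Rz(yaw) Ry(pitch) Rx(roll)).
In Python, from plant import arm gives the robot as it stands. The module is installed in compiled form; this text tells all that it offers.
- The arm moves only by the tool drive_tool, never from a script. Its argument "commands" is a list of rows, each an object of numbers: "tx", "ty", "tz": the shift along the tool's x, y, z normalised to -1 to 1, where 1 is 10 cm; "yaw": the turn about the tool's z normalised to -1 to 1, where 1 is pi/4 rad; "grip": the closure, from 0 (fully open) to 1 (shut). In form: [{"tx": .., "ty": .., "tz": .., "yaw": .., "grip": ..}, ...]. A call has 1 to 20 rows; each row is the pose to reach, as a shift and turn from the pose commanded when the call began, along the tool's axes at that moment; what a row does not reach only later rows make up. A row lasts 1/8 s, in which the tool goes at most 62.5 mm and 10.7 degrees, less where a joint would pass 70% of its speed; a pose out of reach is approached as far as the arm can. A call with a number of a shift or a turn outside -1 to 1 is refused whole. A call with a gripper value outside its range is refused whole. The fingers move at their own pace and stop on an object; the grip force is fixed at half the most. Time passes only in rows, so rows that repeat a pose let the fingers close. It gives the time, the measured TCP pose, the force and the opening at its end, in the units of the state.
- arm.sense(): the state, without advancing time (a new reading comes with each control period).
- arm.get_image(name): name is "scene" or "top" or "wrist"; returns the picture (384x512x3 uint8, red, green, blue); there is no depth.
- arm.camera_model(name): a dict with "K" (3x3 intrinsics, pixels), "distortion" ([k1, k2, p1, p2, k3] as OpenCV has them; the pictures are not rectified), "pose" (4x4, takes a point from camera to world coordinates). Camera axes: x right, y up, looking along -z (the intrinsics and any distortion apply to the point x, -y, -z); pixel columns grow to the right and rows downward; lengths in m; the calibration is good to about 2 mm. A picture is of the moment at which its call begins: read the wrist's pose just before it. camera_model takes no time and is no camera call; for the wrist camera it gives the pose at the moment of the call.
- arm.hand_in(): hands the job in, once; it reports no verdict.
The state is a dict: "time_s": time; "joint_pos": joint angles; "qd": joint speeds; "joint_efforts": joint torques, N m; "tcp_pos": TCP position; "orientation": TCP orientation; "force": force on the tool from outside, world axes, zero at the start; "wrist_torque": the same for the moment, N m; "grip_width": finger opening in m.
Only numpy, scipy, OpenCV 4.12 (cv2) and the standard library are available. Lean on these libraries where they do the work, as an engineer would, in place of code of your own. Each camera call takes 0.05 s, during which the arm holds its last target.

## Working session

There is one attempt and no reset: what is moved stays moved. The work goes in short steps, Python scripts to look and compute and a tool call to move; the robot and the scene stay as the last step left them, time stands still between calls to the robot, and variables do not carry over. Pictures are saved under pics/ and viewed, and the job is handed in when it is done.

Besides the shell and the picture viewer there is one more tool, called after "Emit:" as name([rows], argument=value, ...), one row to a line, values as JSON. drive_tool: Moves the arm, as the interface text tells. Its arguments: {"type":"object","properties":{"commands":{"type":"array","items":{"type":"object","properties":{"tx":{"type":"number"},"ty":{"type":"number"},"tz":{"type":"number"},"yaw":{"type":"number"},"grip":{"type":"number"}}}}},"required":["commands"]}

```bash
mkdir -p pics; python3 - <<'E'
from plant import arm
import cv2
s=arm.sense();print(s)
for n in("scene","top"):
    im=arm.get_image(n);cv2.imwrite(f"pics/{n}0.png",im[:,:,::-1])
    m=arm.camera_model(n);print(n,m)
E
```

```text
{'time_s': 0.0, 'joint_pos': array([ 6.85372434e+01,  6.67310683e+00,  8.26356259e+01, -1.12799277e-03,
        9.07559180e+01, -2.16675028e+00]), 'qd': array([-0.01875641,  0.04004673,  0.03657293, -0.06413974, -0.00423199,
       -0.0005297 ]), 'joint_efforts': array([-6.88119217e-04, -7.21267033e+01, -6.22604513e+01,  7.79691897e-02,
        2.40136270e-02, -1.78076411e-04]), 'tcp_pos': array([0.22300322, 0.63688319, 0.21791846]), 'orientation': array([-1.79935353e+02, -1.31720386e-03,  1.60703979e+02]), 'force': array([0.33871278, 0.34575423, 0.4163126 ]), 'wrist_torque': array([-0.07189898, -0.02420836,  0.02688088]), 'grip_width': 0.0933273420627077}
scene {'K': array([[422.35195391,   0.        , 264.97950529],
       [  0.        , 422.35195391, 183.00205391],
       [  0.        ,   0.        ,   1.        ]]), 'distortion': array([-0.08391017,  0.        ,  0.        ,  0.        ,  0.        ]), 'pose': array([[ 0.81033535,  0.35510402, -0.46610917,  0.13843065],
       [-0.58596365,  0.49350783, -0.64272593, -0.58816186],
       [ 0.00179396,  0.79394657,  0.60798489,  0.57145087],
       [ 0.        ,  0.        ,  0.        ,  1.        ]])}
top {'K': array([[457.05807181,   0.        , 252.98078718],
       [  0.        , 457.05807181, 194.51497134],
       [  0.        ,   0.        ,   1.        ]]), 'distortion': array([-0.16479912,  0.        ,  0.        ,  0.        ,  0.        ]), 'pose': array([[-2.09003859e-02,  9.89172015e-01, -1.45264922e-01,
         3.98308511e-01],
       [-9.99781537e-01, -2.07115605e-02,  2.81226817e-03,
        -7.16989303e-02],
       [-2.26846248e-04,  1.45291965e-01,  9.89388798e-01,
         8.60794427e-01],
       [ 0.00000000e+00,  0.00000000e+00,  0.00000000e+00,
         1.00000000e+00]])}
```

View pics/scene0.png

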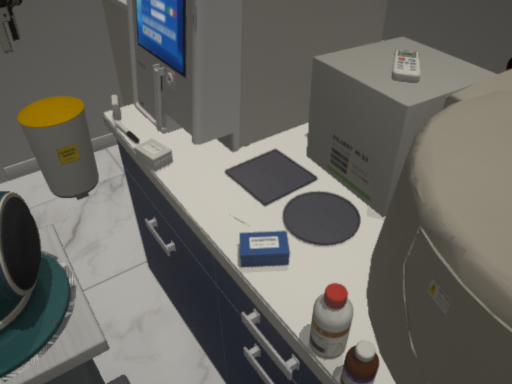

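View pics/top0.png

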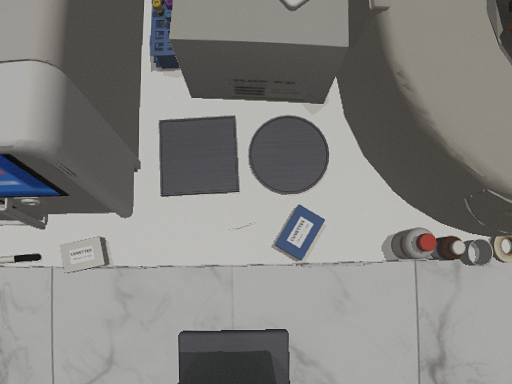

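```bash
cat > h.py <<'E'
import numpy as np,cv2
from plant import arm
def ray(n,uv,z,m=None):
    m=m or arm.camera_model(n)
    p=cv2.undistortPoints(np.array(uv,float).reshape(-1,1,2),m["K"],m["distortion"]).reshape(-1,2)
    d=np.c_[p[:,0],-p[:,1],-np.ones(len(p))]@m["pose"][:3,:3].T
    c=m["pose"][:3,3]
    return c+d*((z-c[2])/d[:,2])[:,None]
E
python3 - <<'E'
from h import *
im=cv2.imread("pics/top0.png")
c=cv2.resize(im[195:275,220:345],None,fx=6,fy=6,interpolation=cv2.INTER_CUBIC);cv2.imwrite("pics/c1.png",c)
print(ray("top",[[199,156],[289,154],[160,120],[236,117],[239,193],[162,196],[250,155],[328,155]],.008).round(3))
print(ray("top",[[0,265],[230,265],[385,262],[130,215],[84,254],[427,243]],0).round(3))
E
```

```text
[[ 0.6    0.028  0.008]
 [ 0.6   -0.145  0.008]
 [ 0.675  0.105  0.008]
 [ 0.676 -0.044  0.008]
 [ 0.527 -0.048  0.008]
 [ 0.524  0.099  0.008]
 [ 0.6   -0.07   0.008]
 [ 0.597 -0.22   0.008]]
[[ 0.394  0.43   0.   ]
 [ 0.392 -0.028  0.   ]
 [ 0.39  -0.322  0.   ]
 [ 0.49   0.162  0.   ]
 [ 0.416  0.252  0.   ]
 [ 0.423 -0.407  0.   ]]
```

View pics/c1.png

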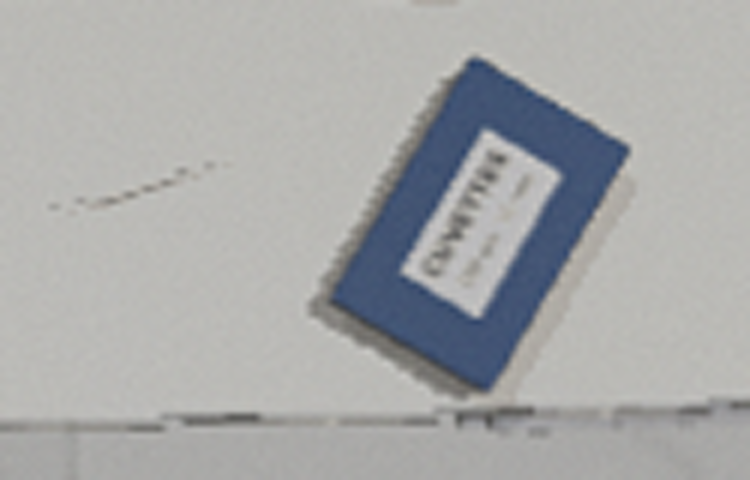

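```bash
python3 - <<'E'
from h import *
c=np.array([[475,57],[630,150],[490,390],[331,300]])/6+[219.6,194.6]
P=ray("top",c,.032)[:,:2];print(P.round(4),P.mean(0).round(4))
for i in range(4):
    d=P[(i+1)%4]-P[i];print(np.linalg.norm(d).round(4),np.degrees(np.arctan2(d[1],d[0])).round(1))
s=arm.sense()
from scipy.spatial.transform import Rotation as R
print(R.from_euler("xyz",s["orientation"],degrees=True).as_matrix().round(3),s["tcp_pos"])
E
```

```text
[[ 0.5005 -0.1575]
 [ 0.471  -0.2039]
 [ 0.3995 -0.1587]
 [ 0.4277 -0.1115]] [ 0.4497 -0.1579]
0.055 -122.5
0.0845 147.7
0.0549 59.1
0.0861 -32.2
[[-0.944  0.33  -0.   ]
 [ 0.33   0.944 -0.001]
 [ 0.    -0.001 -1.   ]] [0.22302006 0.63690455 0.21799039]
```

Emit:
drive_tool([
  {"tx": -0.25, "ty": -0.35, "yaw": 0.1, "grip": 0},
  {"tx": -0.5, "ty": -0.7, "yaw": 0.2, "grip": 0},
  {"tx": -0.7, "ty": -1.0, "yaw": 0.276, "grip": 0},
])

```text
invalid input at $.commands[0]: expected keys tx, ty, tz, yaw, grip
```

Emit:
drive_tool([
  {"tx": -0.25, "ty": -0.35, "tz": 0, "yaw": 0.1, "grip": 0},
  {"tx": -0.5, "ty": -0.7, "tz": 0, "yaw": 0.2, "grip": 0},
  {"tx": -0.7, "ty": -1.0, "tz": 0, "yaw": 0.276, "grip": 0},
])

```text
time_s: 0.48
tcp_pos: [0.2563, 0.5181, 0.2182]
orientation: [-180.0, 0.0, 148.2]
force: [-0.2, 0.7, 1.0]
grip_width: 0.0936
```

Emit:
drive_tool([
  {"tx": -0.35, "ty": -0.32, "tz": 0, "yaw": 0, "grip": 0},
  {"tx": -0.7, "ty": -0.64, "tz": 0, "yaw": 0, "grip": 0},
  {"tx": -1.0, "ty": -0.91, "tz": 0, "yaw": 0, "grip": 0},
])

```text
time_s: 0.85
tcp_pos: [0.2934, 0.388, 0.2184]
orientation: [-180.0, 0.0, 148.3]
force: [1.0, 0.1, 0.8]
grip_width: 0.093
```

Emit:
drive_tool([
  {"tx": -0.35, "ty": -0.32, "tz": 0, "yaw": 0, "grip": 0},
  {"tx": -0.7, "ty": -0.64, "tz": 0, "yaw": 0, "grip": 0},
  {"tx": -1.0, "ty": -0.91, "tz": 0, "yaw": 0, "grip": 0},
])

```text
time_s: 1.23
tcp_pos: [0.3306, 0.258, 0.2185]
orientation: [180.0, 0.0, 148.3]
force: [0.9, -0.8, 0.8]
grip_width: 0.0931
```

Emit:
drive_tool([
  {"tx": -0.35, "ty": -0.32, "tz": 0, "yaw": 0, "grip": 0},
  {"tx": -0.7, "ty": -0.64, "tz": 0, "yaw": 0, "grip": 0},
  {"tx": -1.0, "ty": -0.91, "tz": 0, "yaw": 0, "grip": 0},
])

```text
time_s: 1.6
tcp_pos: [0.3678, 0.128, 0.2186]
orientation: [180.0, 0.0, 148.3]
force: [1.0, 0.2, -0.8]
grip_width: 0.0929
```

Emit:
drive_tool([
  {"tx": -0.35, "ty": -0.32, "tz": 0, "yaw": 0, "grip": 0},
  {"tx": -0.7, "ty": -0.64, "tz": 0, "yaw": 0, "grip": 0},
  {"tx": -1.0, "ty": -0.91, "tz": 0, "yaw": 0, "grip": 0},
])

```text
time_s: 1.98
tcp_pos: [0.405, -0.0021, 0.2186]
orientation: [180.0, 0.0, 148.2]
force: [-0.1, 0.8, -0.0]
grip_width: 0.093
```

Emit:
drive_tool([
  {"tx": -0.35, "ty": -0.32, "tz": 0.15, "yaw": 0, "grip": 0},
  {"tx": -0.7, "ty": -0.64, "tz": 0.3, "yaw": 0, "grip": 0},
  {"tx": -1.0, "ty": -0.91, "tz": 0.5, "yaw": 0, "grip": 0},
  {"tx": -1.0, "ty": -0.91, "tz": 0.5, "yaw": 0, "grip": 0},
  {"tx": -1.0, "ty": -0.91, "tz": 0.5, "yaw": 0, "grip": 0},
])

```text
time_s: 2.6
tcp_pos: [0.4421, -0.13, 0.1688]
orientation: [180.0, -0.0, 148.3]
force: [-0.0, 0.9, -0.6]
grip_width: 0.0931
```

```bash
python3 - <<'E'
from h import *
s=arm.sense();print(s["tcp_pos"],s["orientation"],s["joint_pos"])
m=arm.camera_model("wrist")
im=arm.get_image("wrist");cv2.imwrite("pics/w1.png",im[:,:,::-1])
import pickle;pickle.dump(m,open("w1.pkl","wb"))
E
```

```text
[ 0.44210628 -0.13000149  0.16881683] [ 1.79992046e+02 -1.83977301e-02  1.48263248e+02] [-1.95657703e+01 -2.00569002e+01  1.11615954e+02  1.16582845e-02
  8.84572532e+01 -7.78293328e+01]
```

View pics/w1.png

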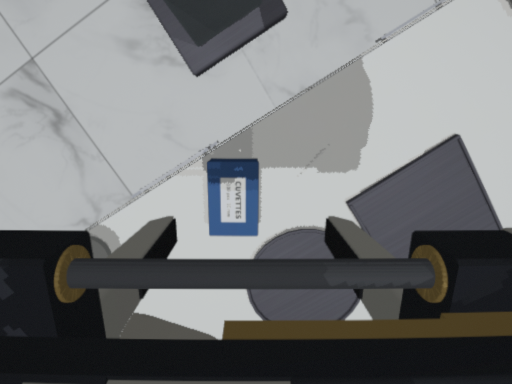

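```bash
python3 - <<'E'
from h import *
im=cv2.imread("pics/w1.png")
cv2.imwrite("pics/w1c.png",cv2.resize(im[145:250,190:280],None,fx=5.5,fy=5.5,interpolation=cv2.INTER_CUBIC))
E
```

```text
(no output)
```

View pics/w1c.png

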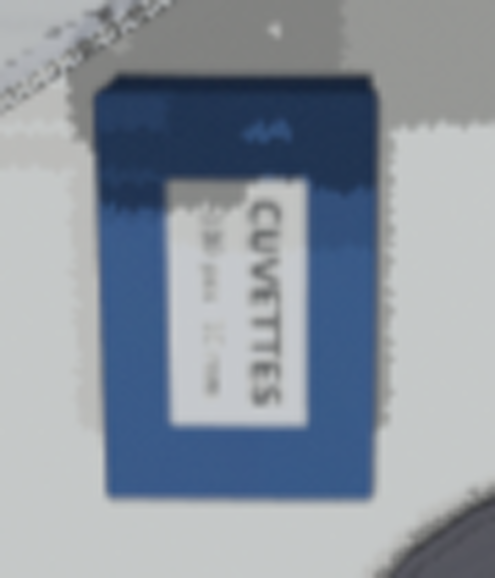

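```bash
python3 - <<'E'
from h import *
import pickle
m=pickle.load(open("w1.pkl","rb"))
c=np.array([[97,93],[377,93],[374,497],[107,497]])/5.5+[189.6,144.6]
P=ray("wrist",c,.032,m)[:,:2];print(P.round(4),P.mean(0).round(4))
for i in range(4):
    d=P[(i+1)%4]-P[i];print(np.linalg.norm(d).round(4),np.degrees(np.arctan2(d[1],d[0])).round(1))
a=np.radians(58.26);x=np.array([-np.sin(a),np.cos(a)]);y=np.array([np.cos(a),np.sin(a)])
for t in (P.mean(0),np.array([.4497,-.158])):
    d=t-[.4421,-.13];print(d@x*10,d@y*10)
E
```

```text
[[ 0.3974 -0.1587]
 [ 0.4262 -0.1121]
 [ 0.4983 -0.1567]
 [ 0.4691 -0.2042]] [ 0.4477 -0.1579]
0.0548 58.3
0.0848 -31.7
0.0558 -121.6
0.0849 147.6
-0.19483951712825767 -0.20781903490212683
-0.21193208841057543 -0.19814335694625757
```

Emit:
drive_tool([
  {"tx": -0.2, "ty": -0.205, "tz": 0, "yaw": 0, "grip": 0},
  {"tx": -0.2, "ty": -0.205, "tz": 0.3, "yaw": 0, "grip": 0},
  {"tx": -0.2, "ty": -0.205, "tz": 0.6, "yaw": 0, "grip": 0},
  {"tx": -0.2, "ty": -0.205, "tz": 0.9, "yaw": 0, "grip": 0},
  {"tx": -0.2, "ty": -0.205, "tz": 1.0, "yaw": 0, "grip": 0},
  {"tx": -0.2, "ty": -0.205, "tz": 1.0, "yaw": 0, "grip": 0},
])

```text
time_s: 3.4
tcp_pos: [0.4486, -0.1578, 0.0692]
orientation: [180.0, 0.0, 148.3]
force: [-0.1, 0.9, 0.7]
grip_width: 0.093
```

```bash
python3 - <<'E'
from h import *
s=arm.sense();print(s["tcp_pos"],s["force"])
im=arm.get_image("wrist");cv2.imwrite("pics/w2.png",im[:,:,::-1])
E
```

```text
[ 0.44864174 -0.15779016  0.06923551] [-0.05386459  0.92059807  0.72422233]
```

View pics/w2.png

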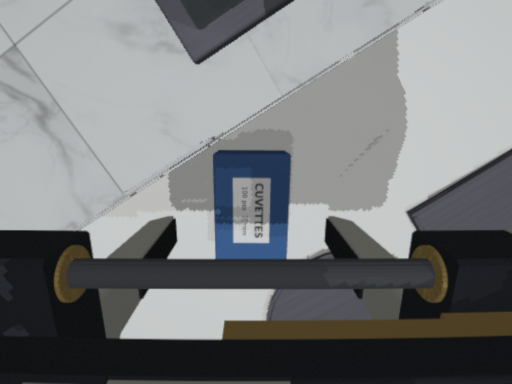

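Emit:
drive_tool([
  {"tx": 0, "ty": 0, "tz": 0.25, "yaw": 0, "grip": 0},
  {"tx": 0, "ty": 0, "tz": 0.45, "yaw": 0, "grip": 0},
  {"tx": 0, "ty": 0, "tz": 0.58, "yaw": 0, "grip": 0},
  {"tx": 0, "ty": 0, "tz": 0.63, "yaw": 0, "grip": 0},
  {"tx": 0, "ty": 0, "tz": 0.63, "yaw": 0, "grip": 0},
  {"tx": 0, "ty": 0, "tz": 0.63, "yaw": 0, "grip": 0.2},
])

```text
time_s: 4.2
tcp_pos: [0.4489, -0.1585, 0.0064]
orientation: [180.0, 0.1, 148.3]
force: [0.2, -0.7, 0.6]
grip_width: 0.0871
```

```bash
python3 - <<'E'
from h import *
f=[];j=[]
for i in range(6):
    arm.get_image("wrist");s=arm.sense();f.append(s["force"]);j.append(s["joint_efforts"])
print(s["tcp_pos"],s["grip_width"]);print(np.round(f,2),np.mean(f,0));print(np.mean(j,0).round(2))
E
```

```text
[ 0.44851589 -0.15834474  0.00582983] 0.07452525003601716
[[-0.16 -0.56 -0.7 ]
 [-0.05 -0.61  0.57]
 [ 0.32 -0.03  0.  ]
 [-0.09  0.02  0.7 ]
 [ 0.16  0.34  0.37]
 [ 0.33 -0.86 -0.28]] [ 0.08604605 -0.28210184  0.11012039]
[  0.   -40.46 -56.    -0.     0.08   0.  ]
```

Emit:
drive_tool([
  {"tx": 0, "ty": 0, "tz": 0, "yaw": 0, "grip": 1},
  {"tx": 0, "ty": 0, "tz": 0, "yaw": 0, "grip": 1},
  {"tx": 0, "ty": 0, "tz": 0, "yaw": 0, "grip": 1},
  {"tx": 0, "ty": 0, "tz": 0, "yaw": 0, "grip": 1},
  {"tx": 0, "ty": 0, "tz": 0, "yaw": 0, "grip": 1},
  {"tx": 0, "ty": 0, "tz": 0, "yaw": 0, "grip": 1},
  {"tx": 0, "ty": 0, "tz": 0, "yaw": 0, "grip": 1},
  {"tx": 0, "ty": 0, "tz": 0, "yaw": 0, "grip": 1},
])

```text
time_s: 5.5
tcp_pos: [0.4485, -0.1583, 0.0057]
orientation: [-180.0, 0.0, 148.3]
force: [-0.0, 1.0, 0.6]
grip_width: 0.0566
```

Emit:
drive_tool([
  {"tx": 0, "ty": 0, "tz": -0.08, "yaw": 0, "grip": 1},
  {"tx": 0, "ty": 0, "tz": -0.18, "yaw": 0, "grip": 1},
  {"tx": 0, "ty": 0, "tz": -0.28, "yaw": 0, "grip": 1},
  {"tx": 0, "ty": 0, "tz": -0.35, "yaw": 0, "grip": 1},
  {"tx": 0, "ty": 0, "tz": -0.35, "yaw": 0, "grip": 1},
  {"tx": 0, "ty": 0, "tz": -0.35, "yaw": 0, "grip": 1},
  {"tx": 0, "ty": 0, "tz": -0.35, "yaw": 0, "grip": 1},
  {"tx": 0, "ty": 0, "tz": -0.35, "yaw": 0, "grip": 1},
  {"tx": 0, "ty": 0, "tz": -0.35, "yaw": 0, "grip": 1},
  {"tx": 0, "ty": 0, "tz": -0.35, "yaw": 0, "grip": 1},
])

```text
time_s: 6.75
tcp_pos: [0.4484, -0.1583, 0.0406]
orientation: [-180.0, -0.0, 148.3]
force: [0.1, -0.8, -1.5]
grip_width: 0.0562
```

```bash
python3 - <<'E'
from h import *
f=[];j=[]
for i in range(14):
    im=arm.get_image("scene" if i%2 else "wrist");s=arm.sense();f.append(s["force"]);j.append(s["joint_efforts"])
    if i<2: cv2.imwrite(f"pics/lift{i}.png",im[:,:,::-1])
print(s["time_s"],s["tcp_pos"],s["grip_width"]);print(np.round(f,2)[:,2],np.mean(f,0));print(np.mean(j,0).round(2))
a=cv2.imread("pics/lift0.png");b=cv2.imread("pics/lift1.png")
cv2.imwrite("pics/lift.png",cv2.resize(np.hstack([a,b]),None,fx=.78,fy=.78))
E
```

```text
7.45 [ 0.44845961 -0.15828448  0.04064815] 0.05653579551533901
[-1.3  -1.39  0.26 -0.23 -2.36 -0.48 -0.43 -1.04 -1.54 -0.98 -1.19 -0.7
 -0.67 -0.66] [ 0.02715205 -0.01427085 -0.90878696]
[  0.   -39.41 -58.27  -0.     0.08   0.  ]
```

View pics/lift.png

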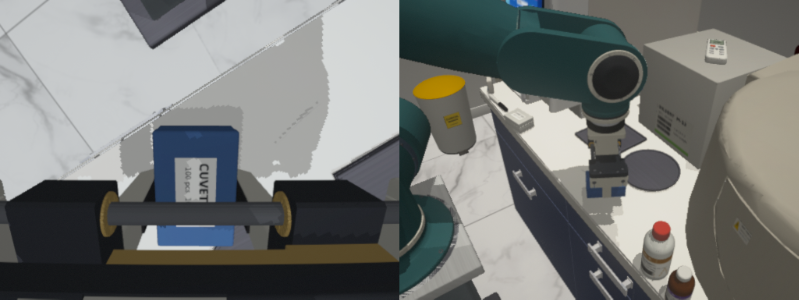

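```bash
python3 - <<'E'
from h import *
for z in (0,.1,.2,.3,.4):
    print(z,"top",ray("top",[[337,80],[345,110],[360,150],[380,180],[410,205]],z)[:,:2].round(3).tolist())
    print(z,"scene",ray("scene",[[368,300],[370,260],[383,215],[400,165],[415,120]],z)[:,:2].round(3).tolist())
print("greybox",ray("top",[[190,98],[327,102]],0).round(3).tolist(),ray("scene",[[308,148],[378,212]],0).round(3).tolist())
# round tray
p=np.array([[289,115],[328,155],[289,194],[249.5,155]]);P=ray("top",p,.008);print(P.round(4))
p=np.array([[283,216],[360,216],[321,192],[321,243]]);P=ray("scene",p,.008);print(P.round(4))
E
```

```text
0 top [[0.754, -0.248], [0.69, -0.26], [0.608, -0.285], [0.548, -0.321], [0.498, -0.378]]
0 scene [[0.528, -0.34], [0.597, -0.281], [0.709, -0.212], [0.879, -0.115], [1.09, 0.006]]
0.1 top [[0.713, -0.227], [0.656, -0.238], [0.584, -0.26], [0.531, -0.292], [0.486, -0.342]]
0.1 scene [[0.46, -0.384], [0.516, -0.335], [0.609, -0.278], [0.749, -0.198], [0.923, -0.098]]
0.2 top [[0.671, -0.207], [0.622, -0.216], [0.559, -0.235], [0.513, -0.263], [0.475, -0.307]]
0.2 scene [[0.392, -0.427], [0.436, -0.388], [0.509, -0.343], [0.62, -0.28], [0.757, -0.202]]
0.3 top [[0.63, -0.186], [0.588, -0.194], [0.535, -0.211], [0.496, -0.234], [0.463, -0.271]]
0.3 scene [[0.324, -0.471], [0.356, -0.442], [0.409, -0.409], [0.49, -0.363], [0.59, -0.306]]
0.4 top [[0.589, -0.166], [0.555, -0.173], [0.511, -0.186], [0.478, -0.205], [0.452, -0.235]]
0.4 scene [[0.255, -0.514], [0.276, -0.496], [0.31, -0.475], [0.361, -0.446], [0.424, -0.41]]
greybox [[0.721, 0.047, 0.0], [0.707, -0.225, 0.0]] [[0.748, 0.07, 0.0], [0.708, -0.199, 0.0]]
[[ 0.6785 -0.1475  0.008 ]
 [ 0.5972 -0.2198  0.008 ]
 [ 0.5231 -0.1421  0.008 ]
 [ 0.6    -0.0691  0.008 ]]
[[ 0.5362 -0.1011  0.008 ]
 [ 0.6611 -0.1916  0.008 ]
 [ 0.6491 -0.0881  0.008 ]
 [ 0.5475 -0.2017  0.008 ]]
```

Emit:
drive_tool([
  {"tx": -0.1, "ty": 0.08, "tz": 0, "yaw": 0, "grip": 1},
  {"tx": -0.3, "ty": 0.24, "tz": 0, "yaw": 0, "grip": 1},
  {"tx": -0.5, "ty": 0.39, "tz": 0, "yaw": 0, "grip": 1},
  {"tx": -0.7, "ty": 0.54, "tz": 0, "yaw": 0, "grip": 1},
  {"tx": -0.9, "ty": 0.7, "tz": 0, "yaw": 0, "grip": 1},
  {"tx": -1.0, "ty": 0.78, "tz": 0, "yaw": 0, "grip": 1},
  {"tx": -1.0, "ty": 0.78, "tz": 0, "yaw": 0, "grip": 1},
])

```text
time_s: 8.32
tcp_pos: [0.5749, -0.1443, 0.0403]
orientation: [-180.0, -0.0, 148.3]
force: [-1.3, -0.2, -1.3]
grip_width: 0.0564
```

Emit:
drive_tool([
  {"tx": -0.07, "ty": 0.05, "tz": 0, "yaw": 0, "grip": 1},
  {"tx": -0.14, "ty": 0.11, "tz": 0, "yaw": 0, "grip": 1},
  {"tx": -0.14, "ty": 0.11, "tz": 0, "yaw": 0, "grip": 1},
  {"tx": -0.14, "ty": 0.11, "tz": 0, "yaw": 0, "grip": 1},
])

```text
time_s: 8.82
tcp_pos: [0.5921, -0.1425, 0.0406]
orientation: [-180.0, -0.0, 148.3]
force: [-0.2, -0.0, -0.4]
grip_width: 0.0566
```

```bash
python3 - <<'E'
from h import *
s=arm.sense();print(s["time_s"],s["tcp_pos"],s["force"],s["grip_width"])
a=arm.get_image("wrist");b=arm.get_image("scene")
cv2.imwrite("pics/over.png",cv2.resize(np.hstack([a,b])[:,:,::-1],None,fx=.78,fy=.78))
E
```

```text
8.825 [ 0.59205045 -0.14254116  0.04062825] [-0.24265926 -0.03986544 -0.43275462] 0.05657137550217092
```

View pics/over.png

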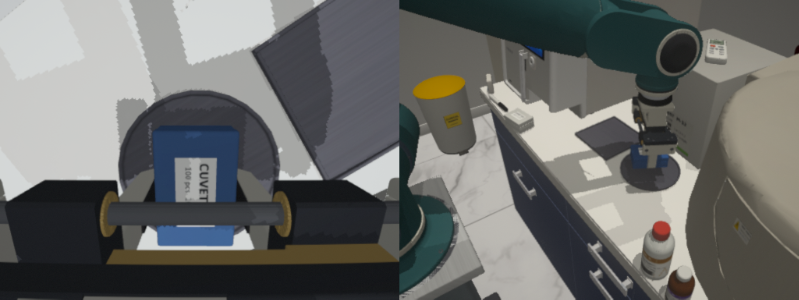

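Emit:
drive_tool([
  {"tx": 0, "ty": 0, "tz": 0.1, "yaw": 0, "grip": 1},
  {"tx": 0, "ty": 0, "tz": 0.2, "yaw": 0, "grip": 1},
  {"tx": 0, "ty": 0, "tz": 0.26, "yaw": 0, "grip": 1},
  {"tx": 0, "ty": 0, "tz": 0.29, "yaw": 0, "grip": 1},
  {"tx": 0, "ty": 0, "tz": 0.31, "yaw": 0, "grip": 1},
  {"tx": 0, "ty": 0, "tz": 0.31, "yaw": 0, "grip": 1},
  {"tx": 0, "ty": 0, "tz": 0.31, "yaw": 0, "grip": 1},
])

```text
time_s: 9.8
tcp_pos: [0.5923, -0.1426, 0.0098]
orientation: [180.0, 0.0, 148.3]
force: [-0.8, -0.2, -1.0]
grip_width: 0.0564
```

Emit:
drive_tool([
  {"tx": 0, "ty": 0, "tz": 0.005, "yaw": 0, "grip": 1},
  {"tx": 0, "ty": 0, "tz": 0.005, "yaw": 0, "grip": 0.2},
  {"tx": 0, "ty": 0, "tz": 0.005, "yaw": 0, "grip": 0.2},
  {"tx": 0, "ty": 0, "tz": 0.005, "yaw": 0, "grip": 0.2},
  {"tx": 0, "ty": 0, "tz": 0.005, "yaw": 0, "grip": 0.2},
  {"tx": 0, "ty": 0, "tz": 0.005, "yaw": 0, "grip": 0.2},
])

```text
time_s: 10.55
tcp_pos: [0.5922, -0.1425, 0.0091]
orientation: [-180.0, -0.0, 148.3]
force: [-0.0, 0.6, 0.0]
grip_width: 0.0747
```

Emit:
drive_tool([
  {"tx": 0, "ty": 0, "tz": -0.1, "yaw": 0, "grip": 0.2},
  {"tx": 0, "ty": 0, "tz": -0.3, "yaw": 0, "grip": 0.2},
  {"tx": 0, "ty": 0, "tz": -0.6, "yaw": 0, "grip": 0.2},
  {"tx": 0, "ty": 0, "tz": -0.9, "yaw": 0, "grip": 0.2},
  {"tx": 0, "ty": 0, "tz": -1.0, "yaw": 0, "grip": 0.2},
  {"tx": 0, "ty": 0, "tz": -1.0, "yaw": 0, "grip": 0.2},
])

```text
time_s: 11.3
tcp_pos: [0.5924, -0.1426, 0.1099]
orientation: [180.0, 0.1, 148.3]
force: [-0.2, 0.9, 0.3]
grip_width: 0.0745
```

```bash
python3 - <<'E'
from h import *
s=arm.sense();print(s["time_s"],s["tcp_pos"],s["force"],s["grip_width"])
a=arm.get_image("wrist");b=arm.get_image("scene")
cv2.imwrite("pics/done.png",cv2.resize(np.hstack([a,b])[:,:,::-1],None,fx=.78,fy=.78))
E
```

```text
11.3 [ 0.59243255 -0.14260365  0.10990035] [-0.22678496  0.87681976  0.34776772] 0.0744512293243601
```

View pics/done.png

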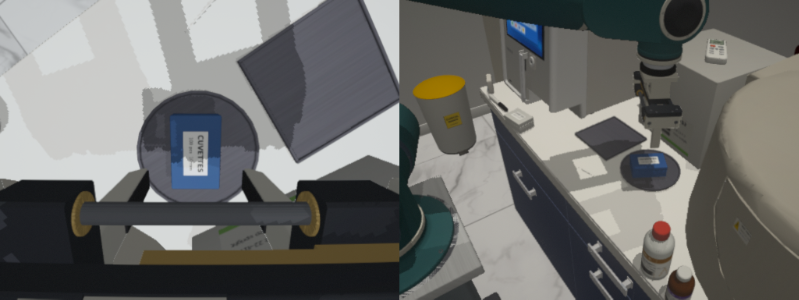

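The box lies flat inside the round tray (wrist view: box at about (195,150) within the rim) and the gripper is well clear of it.

```bash
python3 -c "
from plant import arm
print(arm.hand_in())"
```

```text
the job is handed in; nothing more can be done
None
```

The slide box is empty, so I set it down in the round tray, let go and handed the job in at about 11.4 s of the 40 s allowed.

- **Weighing:** I lifted the box 35 mm where it stood and held it still for over a second. The mean of 14 readings was −0.91 N vertical, against +0.11 N just before the grasp. That is about 95–105 g. Single readings scattered by about ±1 N, but a full box would have shown about 4.2–5.3 N, so the result is clear.
- **Placing:** I lowered the box into the round tray near its centre, at about (0.592, −0.143), and opened the fingers. I then raised the gripper 10 cm straight up.
- **Last checks:** The wrist and scene pictures show the box flat and wholly inside the rim, with the gripper clear and nothing else disturbed. The last force reading was within noise. No check failed or disagreed.

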